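Set up the camper hob for warming breakfast

ROBOT

A 6-joint arm with a two-finger parallel gripper is mounted at the origin on the work surface. World frame = base frame: x ahead of the robot, y to its left, z up, the work surface at z = 0. Lengths are in m, angles in rad, forces in N, time in s.
With the tool pointing down it reaches from about 0.3 to 0.825 m from the base axis. Payload 5.4 kg.
Tool frame: the origin (TCP) lies midway between the tips of the shut fingers; the grasp point (between the pads) lies 19 mm behind it (manip.grip_point_offset is the distance from the TCP to the grasp point, in m); z points along the fingers, y is the line along which they close (so a half turn about z gives the same grasp; the last joint's range is limited). The gripper opens to 92 mm and grips with 3 to 60 N. Pads are 20 mm wide; open, the fingers measure 128 mm over their backs; the gripper's body (75 mm by 189 mm) begins 69 mm behind the grasp point.
Start: joints at [1.121, 0.158, 1.597, -0, 1.386, -0.21], TCP at [0.137, 0.559, 0.192] pointing down, gripper open.
Joint ranges: [-2.91, 2.91], [-0.94, 2.29], [0.18, 2.7], [-1.29, 4.43], [0.17, 2.64], [-3, 3]. Speed limits (rad/s): [2.57, 2.57, 3.14, 3.14, 3.14, 3.14].

INTERFACE

Orientations are given as a unit quaternion [w, x, y, z].
In Python, from cell import manip, viewer gives the robot as it stands. Calls block until the motion is done:
- manip.goto(position, orientation): joint-space move of the TCP to a pose.
- manip.line_to(position, v=0.15, orientation=None): straight line of the TCP; orientation=None keeps the orientation; v is the mean speed in m/s.
- manip.movej(angles): joint-space move.
- manip.move_gripper(opening): finger opening in m; the grip force is fixed at half the most; returns when the fingers have stopped.
- manip.dwell(seconds).
- manip.ik(position, orientation): joint angles nearest the present ones, or None.
- viewer.capture(name): name is "side" or "top" or "wrist"; returns a dict with "img" (400x640x3 uint8, blue, green, red), "camera_matrix" (3x3 intrinsics, pixels), "k1" (the pictures are not rectified: a ray, as slopes to the right and down, at radius r is drawn at 1 + k1 r^2 times it, then the intrinsics apply), "R" (3x3) and "t" (3): a world point X has camera coordinates R X + t. Camera axes: x right, y down, z forward; pixel columns grow to the right and rows downward; lengths in m; the calibration is good to about 2 mm. A picture is of the moment at which its call begins. There is no depth.
A pose or a line that the arm cannot do raises manip.PlanningError and nothing moves.
- manip.sign_off(): hands the job in; it is judged then, once.
Readings, each from a call of its own:
- manip.current_t(): time.
- manip.current_qpos(): joint angles.
- manip.current_joint_vel(): joint speeds.
- manip.current_effort(): joint torques, N m.
- manip.current_ee_pos(): TCP position.
- manip.current_tool_rot(): TCP orientation.
- manip.current_force(): force on the tool from outside, world axes, zero at the start.
- manip.current_torque(): the same for the moment, N m.
- manip.current_grip_width(): finger opening in m.
- manip.current_grip_force(): force on a finger pad.
Only numpy, scipy, OpenCV 4.12 (cv2) and the standard library are available. Lean on these libraries where they do the work, as an engineer would, in place of code of your own. Each camera call takes 0.05 s, during which the arm holds its last target. There are 200 camera calls.

TASK

Set up the camper hob: first push the gas toggle over to off (the red side), then turn each of the two four-footed warming stands where it is, without lifting it clear of the hob, until all four feet are down on the steel deck and it sits level, centred over its burner, without rocking. Only when both stands are steady, put every small pot upright and wholly on a stand's plate (either stand, no stacking; there is room for one pot on each side of each carrying fin), and last push the toggle back to on (the green side). Leave the kettle, soap bottle and jars alone, and keep the stands steady and the pots in place to the end.

Things in the scene. Friction and masses are not known exactly. Their poses are not given: they have to be found in the camera images.
- hob: Fixed two-burner hob: bright steel deck 260 (x) by 460 mm (y), 10 mm thick. At each burner's -x and +x side a blue rib stands 7 mm above the deck: 26 (x) by 66 mm (y), its middle 72 mm from the burner's. A stand's feet all reach the deck only if it is centred and its x axis is within about 0.2 rad of the hob's x or y axis (any quarter turn). Origin: centre of the underside.
- burner_left (a point): Middle of the hob's +y burner (dark cap 60 mm across, 14 mm high, the burners 220 mm apart); the point is at the height of the deck's top, 10 mm above the worktop.
- burner_right (a point): Middle of the hob's -y burner, at the height of the deck's top.
- stand_a: One stand: dark round plate 190 mm across, top 37 mm above the feet's undersides, rim 14 mm higher, 3 thick; four round-tipped orange feet 12 mm thick, 32 mm tall, 74 mm from the middle on the diagonals of its x and y axes; wooden carrying fin in the middle, 46 mm long (x), 12 thick (y), top 72 mm up. 0.6 kg. Origin: middle, at the feet's undersides. Starts rocking on two ribs.
- stand_b: Second stand: dark round plate 190 mm across, top 37 mm above the feet's undersides, rim 14 mm higher, 3 thick; four round-tipped orange feet 12 mm thick, 32 mm tall, 74 mm from the middle on the diagonals of its x and y axes; wooden carrying fin in the middle, 46 mm long (x), 12 thick (y), top 72 mm up. 0.6 kg. Origin: middle, at the feet's undersides. Starts rocking on two ribs.
- pot1: Small upright pot, red, 56 mm across and 50 mm tall, with a black round lid knob 20 mm thick and 23 mm high in the middle of the top (knob top 73 mm above the base); the lid is fixed to the pot. Mass about 0.2 kg. Origin: centre of the underside; z up. Starts on the worktop; may be absent.
- pot2: Small upright pot, white, 56 mm across and 50 mm tall, with a black round lid knob 20 mm thick and 23 mm high in the middle of the top (knob top 73 mm above the base); the lid is fixed to the pot. Mass about 0.2 kg. Origin: centre of the underside; z up. Starts on the worktop; may be absent.
- pot3: Small upright pot, yellow, 56 mm across and 50 mm tall, with a black round lid knob 20 mm thick and 23 mm high in the middle of the top (knob top 73 mm above the base); the lid is fixed to the pot. Mass about 0.2 kg. Origin: centre of the underside; z up. Starts on the worktop; may be absent.
- pot4: Small upright pot, green, 56 mm across and 50 mm tall, with a black round lid knob 20 mm thick and 23 mm high in the middle of the top (knob top 73 mm above the base); the lid is fixed to the pot. Mass about 0.2 kg. Origin: centre of the underside; z up. Starts on the worktop; may be absent.
- gas_toggle (a joint): Lean of the gas toggle (rad): a steel stem with a heavy brass ball on top, hinged on a fixed grey panel (60 by 150 mm, 12 mm thick). +0.5 = on, leaning over the green patch (the start); -0.5 = off, leaning over the red patch; 0 = upright. Pushing the ball sideways past upright (1 to 2 N) makes it drop over to the other stop and stay there.
- toggle_ball (a point): Centre of the toggle's brass ball, 32 mm across, 60 mm from the pivot: about 73 mm above the worktop at either stop, 80 mm when upright.
- toggle_pivot (a point): The toggle's pivot, 20 mm above the worktop; its y axis points towards the red (off) side, its -y axis towards the green (on) side; the ball swings in its y-z plane, 29 mm to either side.
- kettle: Dark grey camping kettle, 144 mm across, 160 mm tall with its wooden bail handle. Stays where it is. Origin: centre of the underside.
- soap: Amber soap bottle with a white cap, 60 mm across, 170 mm tall. Stays where it is. Origin: centre of the underside.
- jar_orange: Orange jar with a white cap, 72 mm across, 100 mm tall. Stays where it is. Origin: centre of the underside.
- jar_yellow: Yellow jar with a white cap, 72 mm across, 100 mm tall. Stays where it is. Origin: centre of the underside.
Things that resemble listed ones, but are neither listed nor needed, are in the scene too. Leave any blue or purple look-alike of the stand_b alone.

How it is judged:
By the outcome, as a careful person would: the job done as asked, in the order asked, and still so for the second after the job is handed in, with the robot touching nothing.
Of pot1, pot2, pot3, pot4 only 3 to 4 are there at a start; the rules pass over those that are not, and their reading is None.
At some moment in a run one of pot1, pot2, pot3, pot4 may be knocked a few centimetres aside while the robot is not near it.
It also fails if it takes over 210 s, if anything falls off the work surface, if the arm or the gripper's body presses on something with over 40 N, if the wrist force passes 120 N, or if a joint passes its speed limit or range.

## Working session

There is one attempt and no reset: what is moved stays moved. The work goes in short steps, each a Python script; the robot and the scene stay as the last script left them, time stands still between calls to the robot, and variables do not carry over. Pictures are saved under pics/ and viewed, at most 14 in all, crops included, and the job is handed in when it is done.

```bash
ls; mkdir -p pics; python3 - <<'E'
from cell import manip, viewer
import cv2,numpy as np
for n in ("top","side"):
    c=viewer.capture(n); cv2.imwrite(f"pics/{n}0.png",c["img"]); print(n,c["camera_matrix"],c["k1"],c["R"],c["t"])
print(manip.current_t(),manip.current_tool_rot(),manip.grip_point_offset)
E
```

```text
pics
top [[502.66097495   0.         314.12107313]
 [  0.         502.66097495 200.96642828]
 [  0.           0.           1.        ]] 0.03404335895703032 [[-0.0042352  -0.99998703  0.00282871]
 [-0.99489805  0.00392849 -0.10080892]
 [ 0.1007965  -0.00324123 -0.99490178]] [0.02650698 0.53482021 1.88466877]
side [[486.9660758    0.         326.78211191]
 [  0.         486.9660758  204.13480733]
 [  0.           0.           1.        ]] -0.04737019088377968 [[ 0.8364896   0.54777065 -0.01524667]
 [ 0.35831453 -0.56780242 -0.74108779]
 [-0.41460324  0.61444912 -0.671235  ]] [-0.43290555 -0.1185916   2.13248718]
0.1 [-2.78224970e-04  1.19601218e-01  9.92821659e-01 -7.90687039e-04] 0.0187
```

View pics/top0.png

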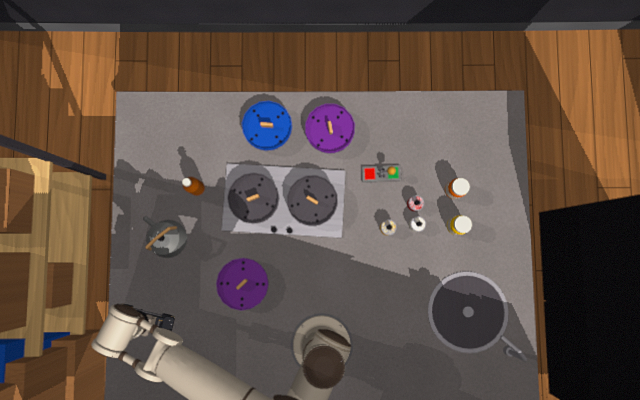

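View pics/side0.png

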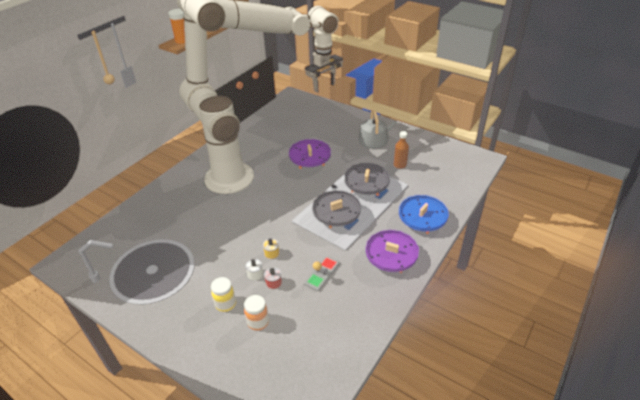

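The top view shows two dark stands on the steel hob at (253,197) and (312,200). The blue and purple look-alikes are at (267,125), (329,127) and (242,284). The toggle is at (380,172), red on the left. Pots are red (416,202), white (418,224) and yellow (389,227); I see no green pot. I'll take close wrist views next.

```bash
cat > h.py <<'E'
from cell import manip, viewer
import cv2,numpy as np
from scipy.spatial.transform import Rotation as Rt
def cap(n,save=None):
    c=viewer.capture(n)
    if save: cv2.imwrite(f"pics/{save}.png",c["img"])
    return c
def cast(c,px,z):
    """pixels (N,2) -> world points on plane z"""
    px=np.atleast_2d(np.asarray(px,float)); K=c["camera_matrix"]; k=c["k1"]
    d=(px-K[:2,2])/[K[0,0],K[1,1]]; s=d.copy()
    for _ in range(20): s=d/(1+k*(s**2).sum(1,keepdims=True))
    R=np.array(c["R"]);t=np.array(c["t"]); o=-R.T@t
    w=np.c_[s,np.ones(len(s))]@R
    return o+w*((z-o[2])/w[:,2])[:,None]
def proj(c,X):
    q=np.asarray(c["R"])@np.asarray(X)+c["t"]; s=q[:2]/q[2]
    return (s*(1+c["k1"]*(s@s)))*np.diag(c["camera_matrix"])[:2]+c["camera_matrix"][:2,2]
def down(a):
    """tool pointing down, closing line (tool y) at world yaw a+pi/2 (tool x along a)"""
    return np.roll((Rt.from_euler('z',a)*Rt.from_euler('x',np.pi)).as_quat(),1)
def blobs(c,lo,hi,amin=20):
    m=cv2.inRange(cv2.cvtColor(c["img"],cv2.COLOR_BGR2HSV),np.array(lo),np.array(hi))
    cs,_=cv2.findContours(m,cv2.RETR_EXTERNAL,cv2.CHAIN_APPROX_NONE)
    return sorted([q for q in cs if cv2.contourArea(q)>=amin],key=cv2.contourArea,reverse=True)
def cen(q):
    m=cv2.moments(q); return np.array([m['m10'],m['m01']])/m['m00']
E
python3 - <<'E'
from h import *
c=cap("top")
for n,p,z in [("sA",(253,197),.05),("sB",(312,200),.05),("pivot",(380,172),.012),("red",(416,202),.07),("white",(418,224),.07),("yel",(389,227),.07),("kettle",(166,238),.1),("soap",(186,184),.17),("jo",(459,187),.1),("hobTL",(226,164),.01),("hobBR",(343,237),.01),("hobTR",(344,170),.01),("hobBL",(222,234),.01)]:
    print(n,cast(c,p,z)[0].round(3))
print(manip.current_qpos())
for i,(p,nm) in enumerate([((.47,.12,.42),"w_hob"),((.5,-.25,.42),"w_pots")]):
    manip.goto(p,down(0)); c=cap("wrist",nm); print(manip.current_qpos().round(2) if hasattr(manip.current_qpos(),'round') else manip.current_qpos()); print(c["camera_matrix"][0,0],-np.array(c["R"]).T@c["t"],np.array(c["R"]).round(3).tolist())
print(manip.current_t())
E
```

```text
sA [0.548 0.254 0.05 ]
sB [0.536 0.032 0.05 ]
pivot [ 0.648 -0.23   0.012]
red [ 0.525 -0.354  0.07 ]
white [ 0.443 -0.359  0.07 ]
yel [ 0.433 -0.252  0.07 ]
kettle [0.395 0.561 0.1  ]
soap [0.582 0.475 0.17 ]
jo [ 0.577 -0.506  0.1  ]
hobTL [0.681 0.364 0.01 ]
hobBR [ 0.398 -0.085  0.01 ]
hobTR [ 0.656 -0.092  0.01 ]
hobBL [0.412 0.375 0.01 ]
[ 1.12090900e+00  1.58945214e-01  1.59792447e+00  1.41066030e-05
  1.38621180e+00 -2.10112496e-01]
[ 0.   -0.12  1.43  0.    1.82  1.57]
328.9914562296126 [0.55280441 0.12190414 0.61144711] [[0.001, -1.0, -0.001], [-0.957, -0.001, 0.29], [-0.29, 0.0, -0.957]]
[-0.68  0.08  1.24  0.    1.82  0.89]
328.9914562296126 [ 0.58314601 -0.2474923   0.61222348] [[0.001, -1.0, -0.001], [-0.957, -0.002, 0.289], [-0.289, 0.0, -0.957]]
3.7667
```

View pics/w_hob.png

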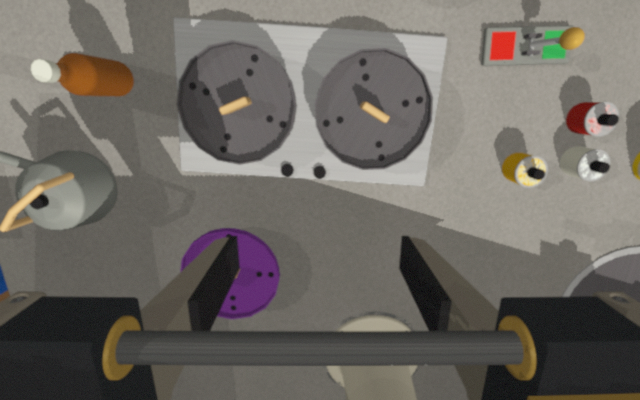

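View pics/w_pots.png

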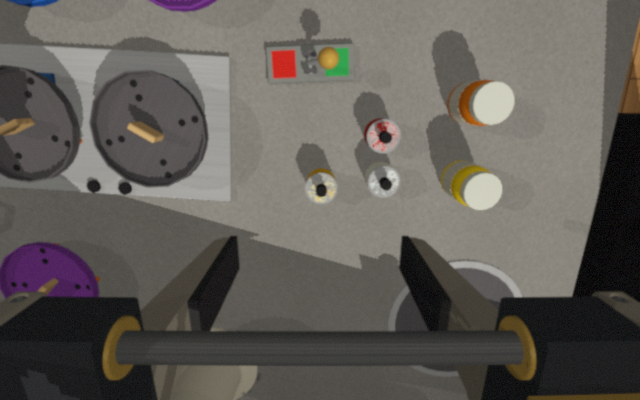

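The wrist views confirm three pots: red (383,134), white (383,181) and yellow (321,187), plus the toggle ball on the green side (328,58). The two dark stands on the steel deck are the targets; the blue and purple ones are off the hob. Next I take closer views of the stands, with hob and toggle measurements.

```bash
cat > meas.py <<'E'
from h import *
def fin(c,near,z,off):
    best=None
    for q in blobs(c,(8,70,110),(28,255,255),60):
        p=cast(c,q[:,0,:],z)[:,:2]; r=cv2.minAreaRect((p*1000).astype(np.float32)); ctr=np.array(r[0])/1000
        d=np.hypot(*(ctr-near))
        if d<.08 and (best is None or d<best[0]):
            b=cv2.boxPoints(r)/1000; e=max(b[1]-b[0],b[2]-b[1],key=np.linalg.norm)
            best=(d,ctr,np.arctan2(e[1],e[0])%np.pi,np.array(r[1]),p.mean(0))
    return best
E
python3 - <<'E'
from meas import *
ims=[]
for nm,y in (("B",.032),("A",.254)):
    manip.goto((.46,y,.30),down(0)); c=cap("wrist"); ims.append(c["img"][:300])
    print(nm,fin(c,np.array([.54,y]),.089,0))
    for nme,rg in (("red",((0,180,90),(5,255,255))),("green",((50,150,60),(75,255,255))),("blue",((100,120,40),(125,255,255))),("dark feet",((5,180,60),(12,255,255)))):
        for q in blobs(c,*rg,8)[:6]: print(nme,cv2.contourArea(q),cen(q).round(),cast(c,cen(q),.012)[0].round(4))
cv2.imwrite("pics/stands.png",np.vstack(ims))
img=cv2.imread("pics/w_hob.png")
cv2.imwrite("pics/hobzoom.png",cv2.resize(img[0:200,160:460],(800,533),interpolation=cv2.INTER_CUBIC))
E
```

```text
B (np.float64(0.004194020909850065), array([0.53694922, 0.03487794]), np.float32(1.02859), array([46.40821838, 12.72964096]), array([0.53691615, 0.0348859 ]))
red 920.5 [484.  23.] [ 0.645  -0.1866  0.012 ]
red 654.0 [580. 114.] [ 0.5286 -0.3425  0.012 ]
green 410.5 [549.  30.] [ 0.6378 -0.2762  0.012 ]
green 74.5 [546.   7.] [ 0.6648 -0.2673  0.012 ]
A (np.float64(0.006893487405036558), array([0.54686255, 0.25465237]), np.float32(1.9552494), array([13.14823532, 46.1048317 ]), array([0.54679203, 0.25471599]))
red 235.0 [635.  28.] [ 0.6417 -0.1735  0.012 ]
blue 125.5 [  3. 288.] [0.2428 0.7936 0.012 ]
```

View pics/stands.png

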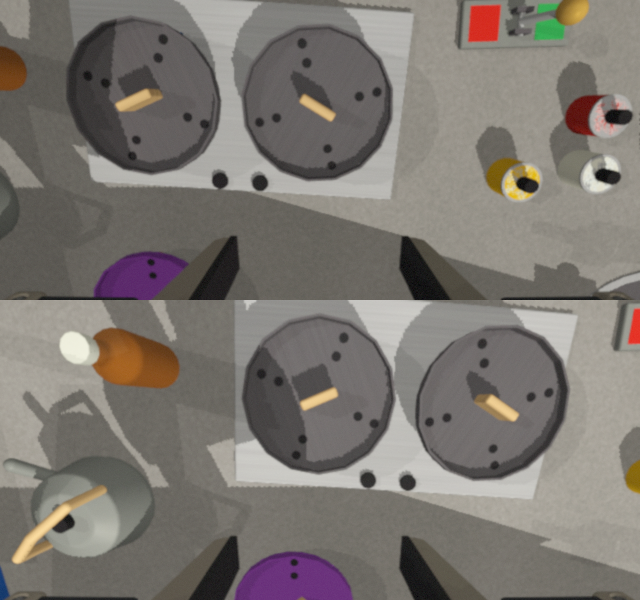

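The stand fins are clean: B at (318,107) and A at (318,398). Now the hob corners.

View pics/hobzoom.png

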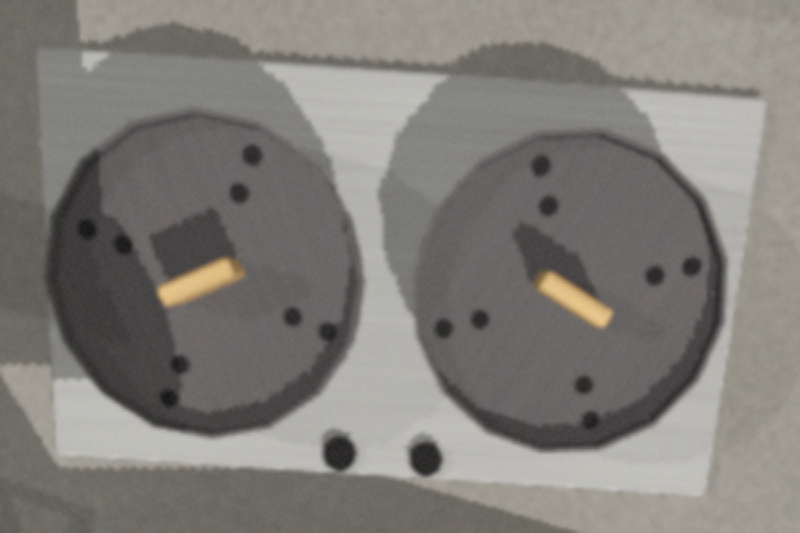

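```bash
python3 - <<'E'
from meas import *
manip.goto((.47,.12,.42),down(0)); c=cap("wrist")
z=np.array([(38,48),(764,95),(706,494),(57,465)])/(800/300)+[160,0]-[.3,.3]
P=cast(c,z,.01)[:,:2]; print(P.round(4))
g=cv2.cvtColor(c["img"],cv2.COLOR_BGR2GRAY)
zz=cv2.cornerSubPix(g,z.astype(np.float32).reshape(-1,1,2),(4,4),(-1,-1),(3,30,.01))[:,0]; print((zz-z).round(1))
M=np.array([(.13,.23),(.13,-.23),(-.13,-.23),(-.13,.23)])
for Q in (P,cast(c,zz,.01)[:,:2]):
    m=Q.mean(0); a=np.angle(((Q-m)@[1,1j]*np.conj(M@[1,1j])).sum())
    r=np.array([[np.cos(a),-np.sin(a)],[np.sin(a),np.cos(a)]]); print("hob",m.round(4),a.round(4),"res",(Q-m-M@r.T).round(4).tolist()); print("burners",(m+r@[0,.11]).round(4),(m-r@[0,.11]).round(4))
manip.goto((.56,-.23,.3),down(0)); c=cap("wrist","tog")
for nme,rg,h in (("red",((0,180,90),(5,255,255)),.012),("green",((50,150,40),(75,255,255)),.012),("ball",((12,130,80),(28,255,255)),.073)):
    for q in blobs(c,*rg,60)[:3]:
        r=cv2.minAreaRect((cast(c,q[:,0],h)[:,:2]*1000).astype(np.float32)); print(nme,cv2.contourArea(q),cen(q).round(),cast(c,cen(q),h)[0].round(4),r)
E
```

```text
[[ 0.6861  0.3611]
 [ 0.6586 -0.0907]
 [ 0.4011 -0.0769]
 [ 0.4224  0.38  ]]
[[-1.  -0.2]
 [-1.   0.7]
 [-1.  -0.1]
 [-0.3 -0.3]]
hob [0.5421 0.1434] -0.0558 res [[0.0014, -0.0047], [-0.0004, 0.0028], [0.0017, 0.0021], [-0.0027, -0.0003]]
burners [0.5482 0.2532] [0.5359 0.0335]
hob [0.5421 0.1448] -0.0569 res [[0.0014, -0.0042], [-0.0012, 0.0031], [0.0021, 0.0024], [-0.0024, -0.0013]]
burners [0.5483 0.2546] [0.5358 0.035 ]
red 777.5 [290. 100.] [ 0.6452 -0.1868  0.012 ] ((644.861328125, -186.8713836669922), (41.72599411010742, 37.68190002441406), 2.668813467025757)
green 269.5 [362.  98.] [ 0.6487 -0.2872  0.012 ] ((648.1525268554688, -277.44622802734375), (40.26023483276367, 35.35422134399414), 0.18511374294757843)
ball 946.0 [116. 349.] [0.2738 0.09   0.073 ] ((273.7405700683594, 85.67377471923828), (47.056434631347656, 131.86599731445312), 70.63091278076172)
ball 849.5 [519. 147.] [ 0.5895 -0.483   0.073 ] ((586.689208984375, -489.6200866699219), (50.82421112060547, 68.38304901123047), 78.57920837402344)
ball 804.0 [523. 348.] [ 0.2768 -0.5473  0.073 ] ((274.806396484375, -542.9215698242188), (130.10882568359375, 44.85641860961914), 17.1525821685791)
```

The hob fit agrees with the stand centres to about 1.5 mm. Burners are at (0.548,0.254) and (0.536,0.0345), and hob yaw is −0.056. Next is pushing the toggle to off.

```bash
cat >> meas.py <<'E'
PIV=np.array([.6465,-.232]); D=np.array([-.04,1.])/np.hypot(.04,1)
def toggle(sgn):
    """push ball towards sgn*D (+1 = red/off)"""
    manip.move_gripper(0)
    q=down(np.pi/2+.04); P=lambda s,z: (*(PIV+sgn*s*D),z)
    manip.goto(P(-.095,.15),q); manip.line_to(P(-.095,.055)); manip.line_to(P(-.012,.055),v=.05)
    f=manip.current_force(); manip.line_to(P(-.095,.055),v=.2); manip.line_to(P(-.095,.17),v=.2)
    return f
E
python3 - <<'E'
from meas import *
print(toggle(1)); manip.goto((.54,-.25,.3),down(0)); cap("wrist","tog_off"); print(manip.current_t())
E
```

```text
[-0.52583479 -0.43189631  0.49403782]
16.3833
```

View pics/tog_off.png

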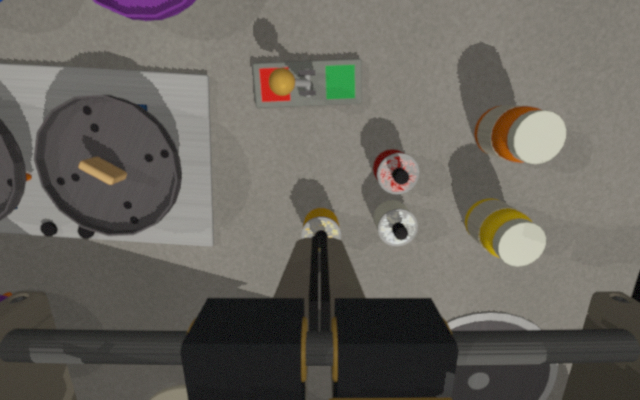

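The ball now sits over the red patch at (282,82), so the gas is off. Next I turn stand B with the fingers held loosely round the fin, so it drops onto its feet by itself. Then I align it on the burner.

```bash
cat >> meas.py <<'E'
HY=np.pi/2-.056
def turn(ctr,a0,burner,a1=HY):
    a0,a1=a0-np.pi,a1-np.pi; ov=a1+.09*np.sign(a1-a0)
    manip.move_gripper(.045); manip.goto((*ctr,.16),down(a0)); print("q6",manip.current_qpos()[5])
    manip.line_to((*ctr,.063),v=.08); manip.move_gripper(.0155); print("w",manip.current_grip_width())
    n=6
    for i in range(1,n+1):
        s=i/n; manip.line_to((*(ctr+s*(burner-ctr)),.063),v=.02,orientation=down(a0+s*(ov-a0)))
    print("F",np.round(manip.current_force(),1),np.round(manip.current_torque(),2))
    manip.line_to((*burner,.055),v=.03,orientation=down(a1)); print("F",np.round(manip.current_force(),1))
    manip.move_gripper(.003); print("w",manip.current_grip_width(),"F",np.round(manip.current_force(),1))
    manip.move_gripper(.04); manip.line_to((*burner,.16),v=.15)
BL=np.array([.5483,.2540]); BR=np.array([.5359,.0345])
E
python3 - <<'E'
from meas import *
t=manip.current_t()
turn(np.array([.5369,.0349]),1.0286,BR)
print(manip.current_t()-t)
manip.goto((.46,.032,.30),down(0)); c=cap("wrist","standB1"); print(fin(c,BR,.082,0)); print(manip.current_t())
E
```

```text
q6 -2.7590018973075736
w 0.015656784966162424Traceback (most recent call last):
  File "<stdin>", line 3, in <module>
  File "meas.py", line 26, in turn
    s=i/n; manip.line_to((*(ctr+s*(burner-ctr)),.063),v=.02,orientation=down(a0+s*(ov-a0)))
           ~~~~~~~~~~~~~^^^^^^^^^^^^^^^^^^^^^^^^^^^^^^^^^^^^^^^^^^^^^^^^^^^^^^^^^^^^^^^^^^^
cell.PlanningError: the arm cannot follow that straight line within its joint ranges
```

```bash
sed -i 's/    a0,a1=a0-np.pi,a1-np.pi; ov/    ov/' meas.py
python3 - <<'E'
from meas import *
p=manip.current_ee_pos(); manip.move_gripper(.045); manip.line_to((p[0],p[1],.16))
manip.goto((.46,.032,.30),down(0)); c=cap("wrist"); r=fin(c,BR,.087,0); print(r)
turn(r[1],float(r[2]),BR)
manip.goto((.46,.032,.30),down(0)); c=cap("wrist","standB1"); print(fin(c,BR,.082,0)); print(manip.current_t())
E
```

```text
(np.float64(0.0013466585970598878), array([0.5368573 , 0.03544714]), np.float32(1.0293628), array([46.45004272, 12.91394806]), array([0.53701006, 0.03576795]))
q6 0.3838513602494491
w 0.015385710697986431
F [-0.1  0.9 -0.2] [-0.05  0.07 -0.05]
F [-8.   1.3 23. ]
w 0.0032251233976743686 F [-12.3  -0.2  27.7]
(np.float64(0.0018079774308230926), array([0.5341615 , 0.03499638]), np.float32(1.3148955), array([46.7689476 , 12.95947075]), array([0.53416161, 0.03484626]))
36.1167
```

```bash
python3 - <<'E'
from h import *
im=cv2.imread("pics/standB1.png"); cv2.imwrite("pics/standB1z.png",cv2.resize(im[0:220,200:460],(780,660)[:2] and (708,600)))
E
```

```text
(no output)
```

View pics/standB1z.png

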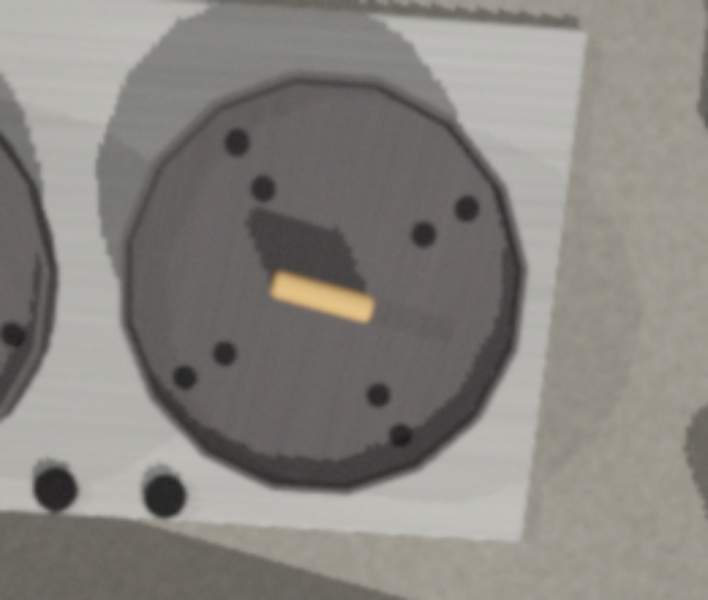

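Stand B turned to 1.315 and looks near level, but the fingers closed on nothing. I'll check the grip height and position at the current pose.

```bash
python3 - <<'E'
from meas import *
c=(.5342,.0350); a=1.315
manip.move_gripper(.045); manip.goto((*c,.16),down(a)); manip.line_to((*c,.062),v=.08)
print(manip.current_ee_pos(),manip.current_force()); 
R=Rt.from_quat(np.roll(manip.current_tool_rot(),-1)).as_matrix(); print(R.round(3))
k=cap("wrist"); ims=[k["img"]]
manip.move_gripper(.003); print(manip.current_grip_width(),manip.current_grip_force(),manip.current_force(),manip.current_ee_pos())
k=cap("wrist"); ims.append(k["img"])
cv2.imwrite("pics/probe.png",np.hstack([cv2.resize(i[100:400,120:520],(400,300)) for i in ims]))
E
```

```text
[0.53478276 0.03490541 0.06268268] [ 0.33015643  0.26432102 -1.2284192 ]
[[ 0.253  0.967  0.001]
 [ 0.967 -0.253 -0.   ]
 [ 0.     0.001 -1.   ]]
0.002669241033454459 0.0 [ 1.01441242 -1.13449464  0.40591768] [0.53421305 0.03499868 0.06200622]
```

View pics/probe.png

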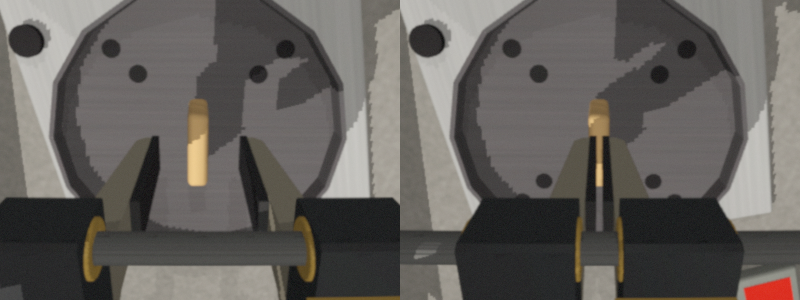

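```bash
python3 - <<'E'
from meas import *
print(manip.current_grip_width(),manip.current_grip_force(),manip.current_force(),manip.current_ee_pos())
c=cap("wrist","p2"); e=np.array(manip.current_ee_pos())
crop=lambda p:(p-[120,100]).round(1)
print("tcp",crop(proj(c,e)))
R=Rt.from_quat(np.roll(manip.current_tool_rot(),-1)).as_matrix()
for z in (.047,.062,.082,.1):
    ctr=np.array([.5342,.035,z])
    print(z,[crop(proj(c,ctr+R[:,0]*s+R[:,1]*u)).tolist() for s,u in((.023,-.006),(.023,.006),(-.023,-.006),(-.023,.006),(0.01,.0015))])
print(proj(c,[.5342,.035,.1]))
E
python3 -c "
import cv2;i=cv2.imread('pics/p2.png')[170:330,230:410];cv2.imwrite('pics/p2z.png',cv2.resize(i,(675,600),interpolation=cv2.INTER_CUBIC))"
```

```text
0.003225151106731922 0.0 [ 0.19583559 -0.17168653  0.52732208] [0.53421855 0.03498293 0.06199576]
tcp [198.1 139.4]
0.047 [[189.0, 97.7], [207.3, 97.7], [189.6, 161.2], [206.9, 161.2], [200.5, 116.5]]
0.062 [[188.3, 104.6], [207.9, 104.6], [189.0, 171.9], [207.4, 171.9], [200.5, 124.5]]
0.082 [[187.2, 115.5], [208.9, 115.5], [188.0, 188.5], [208.2, 188.5], [200.7, 137.2]]
0.1 [[185.9, 127.4], [209.9, 127.4], [186.9, 206.5], [209.0, 206.6], [200.8, 151.1]]
[317.94091445 268.58272976]
```

View pics/p2z.png

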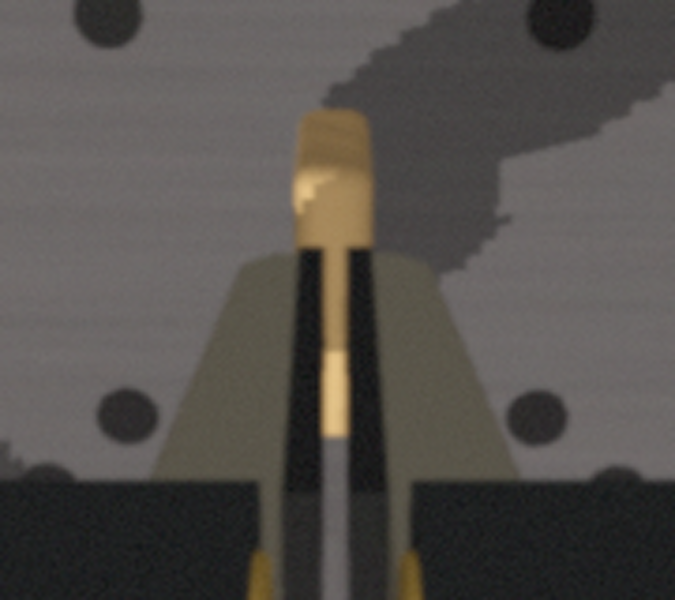

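```bash
python3 - <<'E'
from meas import *
c=(.5342,.0350); a=1.315
manip.move_gripper(.045); manip.line_to((*c,.058),v=.05)
for w in (.03,.02,.016,.014,.012,.010,.008):
    manip.move_gripper(w); print(w,round(manip.current_grip_width(),4),round(manip.current_grip_force(),2),np.round(manip.current_force(),1))
manip.move_gripper(.014)
for d in (.05,.1,.15,.2,.25):
    manip.line_to((*c,.058),v=.02,orientation=down(a+d)); print(d,np.round(manip.current_force(),1),np.round(manip.current_torque(),2))
manip.move_gripper(.045); manip.line_to((*c,.16)); manip.goto((.46,.032,.30),down(0)); k=cap("wrist"); print(fin(k,BR,.082,0),manip.current_t())
E
```

```text
0.03 0.0303 0.0 [ 0.6  0.1 -0.5]
0.02 0.0201 0.0 [-0.4 -0.3 -0.2]
0.016 0.016 0.0 [ 0.1  0.2 -0.3]
0.014 0.0141 0.0 [-0.8  0.7 -0.2]
0.012 0.0121 0.59 [-0.9  0.6  0.4]
0.01 0.0102 29.67 [-1.5  0.3  0.7]
0.008 0.0103 30.0 [-1.6  1.1  0.7]
0.05 [0.6 0.1 0. ] [-0.1   0.01 -0.03]
0.1 [-0.2 -0.1  0.7] [ 0.07  0.2  -0.02]
0.15 [-0.6  1.1  0.3] [ 0.12  0.26 -0.08]
0.2 [-0.8  1.5  0.3] [ 0.05  0.27 -0.15]
0.25 [ 0.4 -0.1 -1.2] [-0.15  0.09 -0.13]
(np.float64(0.001213778075795674), array([0.53468964, 0.03440902]), np.float32(1.3633018), array([46.29927063, 12.75845051]), array([0.5347192 , 0.03476915])) 47.225
```

Contact is at about 11 mm, and the earlier fast close popped through. A stepwise close holds at 30 N, so I'll turn in short grip–turn–loosen steps, which never lift the stand.

```bash
cat >> meas.py <<'E'
def gclose(ws=(.020,.0145,.0125,.011,.0095)):
    for w in ws: manip.move_gripper(w)
def turn2(ctr,a0,burner,n,z=.060,a1=HY):
    ctr=np.array(ctr); manip.move_gripper(.045); manip.goto((*ctr,.16),down(a0)); manip.line_to((*ctr,z),v=.1)
    for i in range(1,n+1):
        gclose(); w=manip.current_grip_width(); s=i/n
        manip.line_to((*(ctr+s*(burner-ctr)),z),v=.02,orientation=down(a0+s*(a1-a0)))
        print(i,"w",round(w,4),"F",np.round(manip.current_force(),1),"T",np.round(manip.current_torque(),2))
        manip.move_gripper(.018)
    manip.move_gripper(.045); manip.line_to((*burner,.16),v=.15)
E
python3 - <<'E'
from meas import *
turn2((.5347,.0344),1.363,BR,1,z=.058)
turn2((.5469,.2547),1.955,BL,3)
for y,b,z in ((.254,BL,.082),(.032,BR,.082)):
    manip.goto((.46,y,.30),down(0)); k=cap("wrist","st%d"%(y*1000)); print(fin(k,b,z,0)[1:4],b,manip.current_t())
a=cv2.imread("pics/st254.png")[:220,100:640]; b=cv2.imread("pics/st32.png")[:220,100:640]
cv2.imwrite("pics/both.png",cv2.resize(np.vstack([a,b]),(735,600)))
E
```

```text
1 w 0.0104 F [ 0.2  0.1 -1.7] T [-0.13 -0.04  0.07]
1 w 0.0114 F [-1.1  0.7 -1.2] T [-0.    0.16  0.02]
2 w 0.011 F [-0.1  0.4 -3.5] T [-0.    0.07  0.  ]
3 w 0.0098 F [-0.3 -0.6  0.4] T [-0.06  0.08 -0.  ]
(array([0.54781018, 0.25697012]), np.float32(1.6660211), array([13.1447773 , 46.48715973])) [0.5483 0.254 ] 64.2417
(array([0.53667291, 0.03428123]), np.float32(1.5255979), array([45.92860794, 12.9090395 ])) [0.5359 0.0345] 65.1833
```

View pics/both.png

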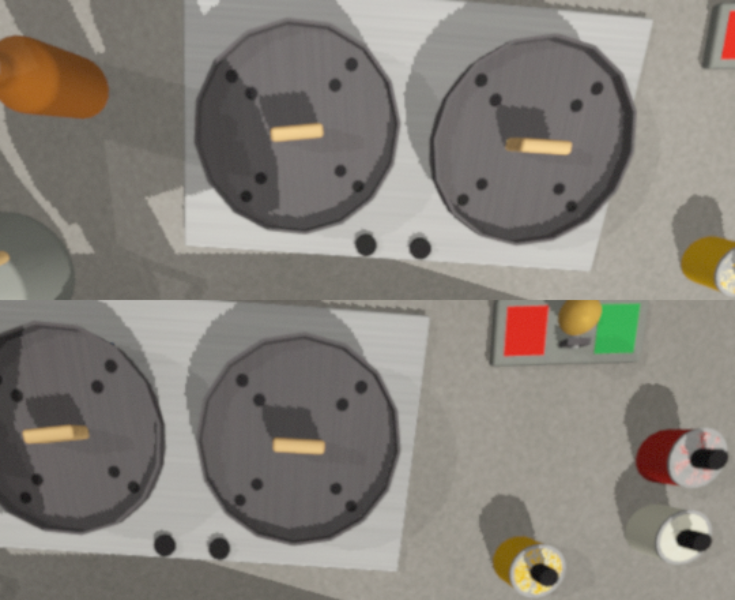

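Both stands look level, and the toggle is still off (ball over red, allowing for parallax). A is still 0.15 rad off, so I correct it.

```bash
python3 - <<'E'
from meas import *
turn2((.5478,.2570),1.666,BL,1,z=.057)
for y,b,z in ((.254,BL,.082),):
    manip.goto((.46,y,.30),down(0)); k=cap("wrist","st2"); print(fin(k,b,z,0)[1:4],b,manip.current_t())
manip.goto((.46,-.25,.35),down(0)); k=cap("wrist","pots2"); img=k["img"]
for nm,rg in (("dark",((0,0,0),(180,255,45))),):
    for q in blobs(k,*rg,20)[:12]: 
        if cen(q)[1]<230: print(nm,cv2.contourArea(q),cen(q).round(1),cast(k,cen(q),.073)[0].round(4))
cv2.imwrite("pics/pots2z.png",cv2.resize(img[0:230,200:560],(800,511)))
E
```

```text
1 w 0.011 F [-0.6 -0.4 -2.3] T [-0.09 -0.   -0.12]
(array([0.54961279, 0.25404755]), np.float32(1.4918786), array([45.84369278, 13.1118288 ])) [0.5483 0.254 ] 72.6833
dark 114.5 [17.5 59. ] [0.6007 0.1595 0.073 ]
dark 113.0 [ 61.4 172.6] [0.4441 0.1323 0.073 ]
dark 110.5 [395.5 113. ] [ 0.528  -0.3533  0.073 ]
dark 106.0 [ 96.9 174.9] [0.4406 0.0792 0.073 ]
dark 105.5 [395.2 167.8] [ 0.4512 -0.3579  0.073 ]
dark 89.0 [296.6 190.9] [ 0.4164 -0.2145  0.073 ]
dark 57.5 [ 78.5 140.2] [0.4913 0.0965 0.073 ]
```

View pics/pots2z.png

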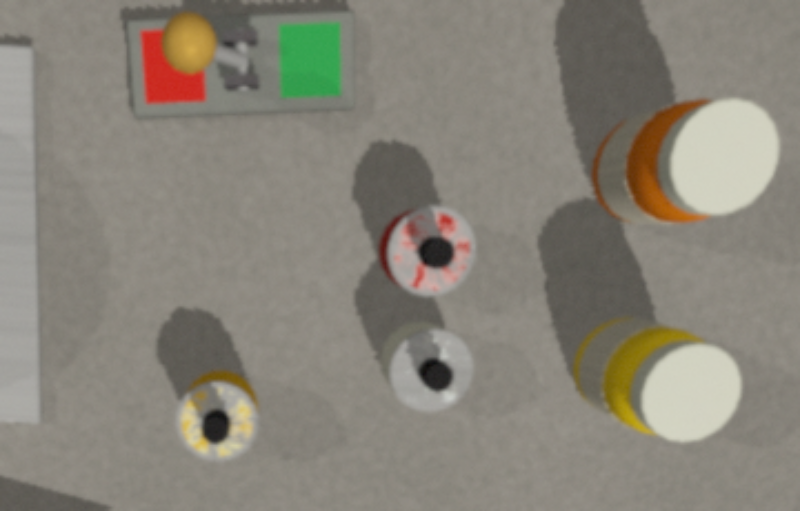

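B and A are now within 0.03 rad and 1.5 mm of aligned. The yellow pot has been knocked to about (0.416,−0.215). I'll carry the pots by their knobs, checking each position again before picking.

```bash
cat >> meas.py <<'E'
def knob(near,h=.073,zt=.28):
    manip.goto((near[0]-.08,near[1],zt),down(0)); k=cap("wrist"); best=None
    for q in blobs(k,(0,0,0),(180,255,50),60):
        p=cast(k,cen(q),h)[0,:2]; d=np.hypot(*(p-near))
        if cv2.contourArea(q)<700 and d<.07 and (best is None or d<best[0]): best=(d,p,cv2.contourArea(q))
    return best
def pick(near):
    b=knob(near)
    if b[0]>.02: b=knob(b[1])
    p=b[1]; print("knob",p.round(4),b[2])
    manip.move_gripper(.05); manip.goto((*p,.15),down(0)); manip.line_to((*p,.053),v=.1)
    gclose((.03,.024,.0215,.020,.0185,.017)); manip.line_to((*p,.20),v=.2)
    print("grip",round(manip.current_grip_width(),4),round(manip.current_grip_force(),1),np.round(manip.current_force(),1))
def place(s):
    s=np.array(s); manip.goto((*s,.20),down(0)); manip.line_to((*s,.115),v=.15); manip.line_to((*s,.1005),v=.03)
    print("Fz",manip.current_force()[2]); manip.move_gripper(.028); manip.move_gripper(.045); manip.line_to((*s,.20),v=.15)
def slot(c,a,sg): return np.array(c)+sg*.049*np.array([np.sin(a),-np.cos(a)])
SB=((.5367,.0343),1.5256); SA=((.5496,.254),1.492)
E
python3 - <<'E'
from meas import *
pick(np.array([.4164,-.2145])); place(slot(*SB,1)); print(manip.current_t())
manip.goto((.46,.032,.32),down(0)); k=cap("wrist","pl1"); print(knob(slot(*SB,1),.12,.32))
E
```

```text
knob [ 0.4124 -0.2139] 121.0
grip 0.0168 0.0 [ 0.6 -0.1 -0.5]
Fz 0.5941373107022079
84.0417
None
```

View pics/pl1.png

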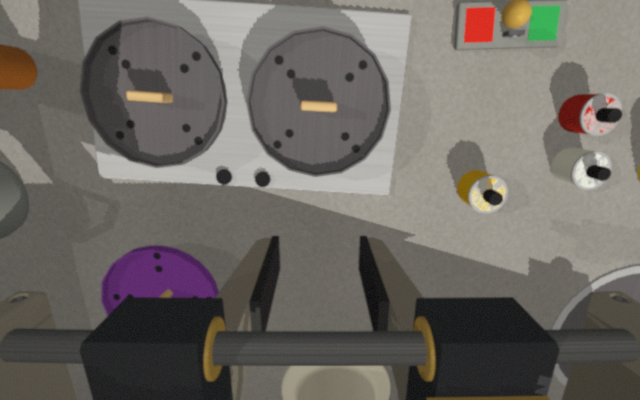

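The yellow pot was not picked up; it still stands at (488,193). I'll re-measure and log the grip on the way in.

```bash
python3 - <<'E'
from meas import *
b=knob(np.array([.412,-.21])); b=knob(b[1]); p=b[1]; print(b)
k=cap("wrist"); q=[q for q in blobs(k,(18,60,100),(32,255,255),60)]
for x in q[:6]: print(cv2.contourArea(x),cen(x).round(),cast(k,cen(x),.05)[0].round(4))
manip.move_gripper(.05); manip.goto((*p,.15),down(0)); manip.line_to((*p,.053),v=.1)
print(manip.current_ee_pos(),manip.current_force())
for w in (.03,.025,.022,.021,.020,.019,.018): 
    manip.move_gripper(w); print(w,round(manip.current_grip_width(),4),round(manip.current_grip_force(),1),np.round(manip.current_force(),1))
    if manip.current_grip_force()>15: break
cap("wrist","g1")
i=cv2.imread("pics/g1.png")[120:340,200:440]; cv2.imwrite("pics/g1z.png",cv2.resize(i,(655,600)))
E
```

```text
(np.float64(8.07983584018759e-05), array([ 0.41238833, -0.21389417]), 126.5)
1448.0 [556.  78.] [ 0.4443 -0.5021  0.05  ]
624.0 [324. 110.] [ 0.4052 -0.2177  0.05  ]
500.5 [211. 351.] [ 0.0417 -0.0428  0.05  ]
255.0 [522.  81.] [ 0.4412 -0.4598  0.05  ]
250.0 [430. 353.] [ 0.0374 -0.3873  0.05  ]
[ 0.41289809 -0.21440335  0.0537306 ] [-0.08914101  0.74030652  0.51691843]
0.03 0.0302 0.0 [-0.7 -0.6 -0.6]
0.025 0.0251 0.0 [ 0.3  0.3 -0.8]
0.022 0.0219 0.0 [ 0.5 -0.8 -0.2]
0.021 0.0208 0.0 [ 0.1 -0.5  0.4]
0.02 0.0197 0.0 [ 0.  -0.3 -0.3]
0.019 0.0195 0.0 [0.2 0.1 0.6]
0.018 0.0179 0.0 [ 0.4 -0.1 -0.1]
```

View pics/g1z.png

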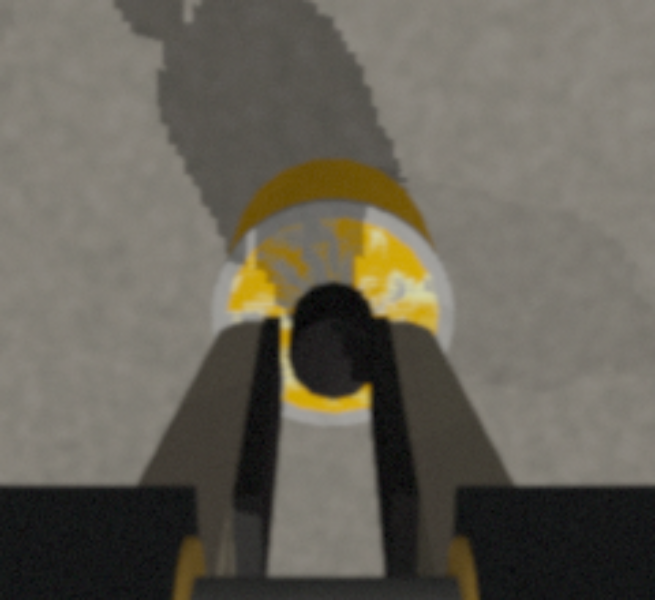

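```bash
python3 - <<'E'
from meas import *
def rd(t): print(t,round(manip.current_grip_width(),4),round(manip.current_grip_force(),1),np.round(manip.current_force(),1))
rd("now")
for w in (.017,.016,.015,.014,.013,.012,.010,.008): 
    manip.move_gripper(w); rd(w)
    if manip.current_grip_force()>15: break
E
```

```text
now 0.0182 0.0 [-0.3 -0.2  0.5]
0.017 0.0169 0.0 [-0.1  0.1  0.5]
0.016 0.0159 0.0 [0.1 0.  0.1]
0.015 0.0152 0.0 [-0.5  1.3 -0.2]
0.014 0.014 0.0 [-0.3  0.7 -0. ]
0.013 0.0131 0.0 [ 0.3 -0.8  0.7]
0.012 0.012 0.0 [0.2 0.4 0.1]
0.01 0.0097 0.0 [ 0.6 -0.7 -0.2]
0.008 0.0079 0.0 [-0.5 -0.1  0.6]
```

```bash
python3 - <<'E'
from meas import *
def rd(t): print(t,round(manip.current_ee_pos()[2],4),round(manip.current_grip_width(),4),round(manip.current_grip_force(),1),np.round(manip.current_force(),1))
manip.move_gripper(.05); e=manip.current_ee_pos(); manip.line_to((e[0],e[1],.15))
b=knob(np.array([.4124,-.2139])); p=b[1]; print(p,b[2])
k=cap("wrist")
# lid/body centroid by colour, bright lid incl.
hsv=cv2.cvtColor(k["img"],cv2.COLOR_BGR2HSV); m=cv2.inRange(hsv,np.array((18,70,60)),np.array((32,255,255)))
ys,xs=np.nonzero(m); s=(abs(xs-proj(k,[*p,.05])[0])<40)&(abs(ys-proj(k,[*p,.05])[1])<40)
print("yellow extents",cast(k,[[xs[s].min(),ys[s].min()],[xs[s].max(),ys[s].max()]],.05).round(4).tolist())
for c in blobs(k,(0,0,0),(180,255,50),60):
    if np.hypot(*(cen(c)-proj(k,[*p,.073])))<15: print("knob size px",cv2.boundingRect(c),"mm extents",cast(k,[cv2.boundingRect(c)[:2],np.add(cv2.boundingRect(c)[:2],cv2.boundingRect(c)[2:])],.073).round(4).tolist())
manip.goto((*p,.12),down(0)); manip.move_gripper(.035)
for z in (.056,.054,.052,.0505,.0495,.0485,.0475,.0465,.0455):
    manip.line_to((*p,z),v=.03); rd(z)
    if manip.current_force()[2]>4: break
print(manip.current_t())
E
```

```text
[ 0.41232214 -0.21386593] 126.0
yellow extents [[0.4324, -0.194, 0.05], [0.3899, -0.237, 0.05]]
knob size px (315, 96, 14, 15) mm extents [[0.4205, -0.2064, 0.073], [0.4038, -0.2227, 0.073]]
0.056 0.0561 0.035 0.0 [ 0.6 -0.2 -0.8]
0.054 0.0538 0.0348 0.0 [ 0.1 -0.4  0.3]
0.052 0.0518 0.0352 0.0 [ 0.8 -0.   0.3]
0.0505 0.0504 0.035 0.0 [-0.6 -0.2  0.7]
0.0495 0.0495 0.0349 0.0 [0.1 0.1 0.6]
0.0485 0.0484 0.035 0.0 [-0.1  0.  -0. ]
0.0475 0.0474 0.0352 0.0 [ 0.2 -0.5  0.2]
0.0465 0.0464 0.0352 0.0 [-0.4 -0.6  0.1]
0.0455 0.0454 0.0348 0.0 [-0.3  0.7  0.3]
100.2833
```

```bash
python3 - <<'E'
from meas import *
def rd(t): print(t,round(manip.current_ee_pos()[2],4),round(manip.current_grip_width(),4),round(manip.current_grip_force(),1),np.round(manip.current_force(),1))
e=manip.current_ee_pos(); p=(e[0],e[1])
for z in np.arange(.0445,.034,-.001):
    manip.line_to((*p,z),v=.03)
    if manip.current_force()[2]>3: break
rd(z); manip.line_to((*p,z+.001),v=.03)
for w in (.028,.024,.022,.021,.020,.019,.018,.017,.016):
    manip.move_gripper(w); rd(w)
    if manip.current_grip_force()>15: break
E
```

```text
0.03449999999999999 0.0344 0.0351 0.0 [ 0.3  0.4 -0.3]
0.028 0.0355 0.0279 0.0 [-0.2  0.6 -0.3]
0.024 0.0355 0.0242 0.0 [ 0.4  0.1 -0.4]
0.022 0.0357 0.0222 0.5 [-0.9 -0.9  0.6]
0.021 0.0357 0.0207 0.8 [-1.4 -0.9  1.8]
0.02 0.0357 0.0201 1.3 [ 0.5 -2.9  1.4]
0.019 0.0356 0.0192 20.0 [-0.8 -2.2  1.1]
```

The knob is now gripped at 20 N with the TCP at 35.6 mm, so effective pad contact is higher than nominal. I lift and carry from here.

```bash
python3 - <<'E'
from meas import *
def rd(t): print(t,np.round(manip.current_ee_pos(),4),round(manip.current_grip_width(),4),round(manip.current_grip_force(),1),np.round(manip.current_force(),1))
manip.move_gripper(.0175); rd("close")
e=manip.current_ee_pos(); manip.line_to((e[0],e[1],.06),v=.05); rd("lift"); manip.dwell(.2); rd("lift"); manip.line_to((e[0],e[1],.2),v=.15); rd("up")
k=cap("wrist")
m=cv2.inRange(cv2.cvtColor(k["img"],cv2.COLOR_BGR2HSV),np.array((20,90,80)),np.array((32,255,255)))
ys,xs=np.nonzero(m[150:300,220:420]); print("yellow px in grip region",len(xs), xs.mean()+220 if len(xs) else None, ys.mean()+150 if len(ys) else None, manip.current_t())
E
```

```text
close [ 0.4124 -0.2139  0.0356] 0.0191 30.0 [-0.2 -1.6  1.7]
lift [ 0.4123 -0.2138  0.06  ] 0.0191 30.0 [ 0.4 -0.3 -1.9]
lift [ 0.4121 -0.2136  0.0597] 0.0189 30.0 [ 0.2  0.1 -1.6]
up [ 0.4118 -0.2134  0.1988] 0.0194 30.0 [ 0.2  0.3 -2.6]
yellow px in grip region 3025 319.6092561983471 220.24628099173555 106.9583
```

```bash
cat >> meas.py <<'E'
def pick(near,h=.0356):
    b=knob(near)
    if b[0]>.02: b=knob(b[1])
    p=b[1]; print("knob",p.round(4),b[2])
    manip.move_gripper(.04); manip.goto((*p,.12),down(0)); manip.line_to((*p,h),v=.1)
    gclose((.024,.0205,.0175)); manip.line_to((*p,.20),v=.2); manip.dwell(.1)
    print("grip",round(manip.current_grip_width(),4),round(manip.current_grip_force(),1),np.round(manip.current_force(),1))
def place(s,h=.0356):
    s=np.array(s); manip.goto((*s,.20),down(0)); manip.line_to((*s,.052+h),v=.15)
    for z in np.arange(.050,.0445,-.001):
        manip.line_to((*s,z+h),v=.04); f=manip.current_force()[2]; f=(f+manip.current_force()[2])/2
        if f>.8: break
    print("z",round(z,4),"Fz",round(f,2)); manip.move_gripper(.024); manip.move_gripper(.034); manip.line_to((*s,.20),v=.15)
E
python3 - <<'E'
from meas import *
place(slot(*SB,1)); print("target",slot(*SB,1))
b=knob(slot(*SB,1),.12,.32); print(b)
k=cap("wrist","b1"); print(fin(k,np.array(SB[0]),.082,0)[1:4],manip.current_t())
pick(np.array([.4512,-.3579])); print(manip.current_t())
E
```

```text
z 0.046 Fz 2.0
target [0.58564996 0.03208613]
(np.float64(0.0008066446919118826), array([0.58554691, 0.03288617]), 132.0)
(array([0.53747986, 0.03443354]), np.float32(1.5706104), array([45.17944717, 14.0585537 ])) 112.5833
knob [ 0.4486 -0.361 ] 124.5
grip 0.0192 30.0 [-0.   0.6 -2.6]
118.1917
```

```bash
python3 - <<'E'
from meas import *
place(slot(*SB,-1)); print("target",slot(*SB,-1),manip.current_t())
pick(np.array([.528,-.3533])); place(slot(*SA,-1)); print("target",slot(*SA,-1),manip.current_t())
manip.goto((.44,.14,.42),down(0)); k=cap("wrist","chk")
for n,s in (("B+",slot(*SB,1)),("B-",slot(*SB,-1)),("A-",slot(*SA,-1))):
    c=[(cast(k,cen(q),.12)[0,:2].round(4),cv2.contourArea(q)) for q in blobs(k,(0,0,0),(180,255,50),25) if np.hypot(*(cast(k,cen(q),.12)[0,:2]-s))<.03]; print(n,s.round(4),c)
for b in (BL,BR): print(fin(k,b,.082,0))
t=cap("top")
for nm,rg in (("red",((0,120,60),(8,255,255))),("yellow",((20,120,60),(34,255,255))),("green",((45,90,40),(80,255,255)))):
    print(nm,[(cen(q).round().tolist(),cv2.contourArea(q),cast(t,cen(q),.05)[0].round(3).tolist()) for q in blobs(t,*rg,6)[:6]])
E
```

```text
z 0.046 Fz 5.13
target [0.48775004 0.03651387] 123.4167
knob [ 0.5277 -0.356 ] 137.0
grip 0.019 30.0 [ 0.   0.3 -2.2]
z 0.046 Fz 4.07
target [0.50075204 0.25785703] 134.925
B+ [0.5856 0.0321] [(array([0.5836, 0.0363]), 94.5)]
B- [0.4878 0.0365] [(array([0.4885, 0.0403]), 81.0)]
A- [0.5008 0.2579] [(array([0.5011, 0.2559]), 87.5)]
(np.float64(0.002259159851648798), array([0.54877313, 0.25179094]), np.float32(1.4883043), array([50.36825943, 14.17447948]), array([0.54873616, 0.25155161]))
(np.float64(0.0019824276249642216), array([0.53637183, 0.03642546]), np.float32(1.5186656), array([49.53136444, 14.25519753]), array([0.53637417, 0.03641729]))
red [([369.0, 174.0], 83.5, [0.635, -0.182, 0.05])]
yellow [([454.0, 226.0], 53.0, [0.437, -0.497, 0.05])]
green [([393.0, 172.0], 98.0, [0.64, -0.273, 0.05])]
```

All three pots are placed within a few mm, and both stands are aligned. The last push sets the toggle back to on.

```bash
python3 - <<'E'
from meas import *
manip.goto((.5,-.1,.3),down(0))
print(toggle(-1)); manip.goto((.56,-.23,.3),down(0)); c=cap("wrist")
for nm,rg in (("red",((0,180,90),(5,255,255))),("green",((50,150,40),(75,255,255))),("ball",((12,100,80),(28,255,255)))):
    print(nm,[(cv2.contourArea(q),cen(q).round().tolist(),cast(c,cen(q),.073)[0].round(3).tolist()) for q in blobs(c,*rg,40) if cen(q)[1]<160])
manip.goto((.44,.14,.42),down(0)); k=cap("wrist")
for n,s in (("B+",slot(*SB,1)),("B-",slot(*SB,-1)),("A-",slot(*SA,-1))):
    print(n,[cast(k,cen(q),.12)[0,:2].round(4) for q in blobs(k,(0,0,0),(180,255,50),25) if np.hypot(*(cast(k,cen(q),.12)[0,:2]-s))<.03])
for b in (BL,BR): print(fin(k,b,.082,0)[1:4])
print(manip.current_t())
E
```

```text
[-0.29429016 -0.49780381  0.31513358]
red [(785.5, [290.0, 99.0], [0.645, -0.192, 0.073])]
green [(274.5, [362.0, 96.0], [0.648, -0.28, 0.073])]
ball [(928.5, [520.0, 146.0], [0.589, -0.483, 0.073]), (740.5, [133.0, 144.0], [0.59, 0.009, 0.073]), (484.5, [346.0, 97.0], [0.648, -0.26, 0.073]), (169.0, [113.0, 143.0], [0.592, 0.034, 0.073]), (132.5, [91.0, 140.0], [0.596, 0.062, 0.073]), (98.5, [491.0, 140.0], [0.596, -0.446, 0.073])]
B+ [array([0.5841, 0.0358])]
B- [array([0.4885, 0.0404])]
A- [array([0.5015, 0.2559])]
(array([0.54879822, 0.25103517]), np.float32(1.4927151), array([50.40438843, 14.03194141]))
(array([0.53625909, 0.03632476]), np.float32(1.5099844), array([49.57595062, 14.07911777]))
145.8917
```

The ball is over green (y = −0.260), red is uncovered, and the stands and pots haven't moved. Handing in.

```bash
python3 -c "
from cell import manip
print(manip.sign_off())"
```

```text
the job is handed in; nothing more can be done
None
```

I handed the job in at about 146 s: gas turned off first, both stands turned and aligned on their burners, the three pots present (red, white, yellow; no green pot found) on the plates, and gas back on. I confirmed positions numerically from the camera, not with a final picture, since my views had run out.

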